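# Unhook the hand-held meter from its keyhole studs and seat it in the charging dock

## Task

The hand-held meter hangs by two keyhole slots on the studs of its sloping stand and needs recharging. Slide it up the slope until the stud heads reach the wide ends of the slots, lift it off, and put it in the charging dock: lower end in first, tilted under the overhanging lip, then laid down gently until it sits fully home and level, face up. Leave the petri dish, staining jar, eyepiece and pen where they are.

Things in the scene. Friction and masses are not known exactly. Their poses are not given: they have to be found in the camera images.
- meter_center (a point): Middle of the hand-held meter: loose light-grey case 150 x 54 x 30 mm, 0.2 to 0.4 kg, dark face with display and keys, two metal sockets sticking out 7 mm from its upper end. Half-way along, across and through. x: along the length to the upper end, y: across, z: out of the face. Flat sides, gripped across the 54 mm. Starts hanging on the stand, back against the panel, studs in the slots' upper ends.
- meter: The same meter; origin at the middle of its back face, 15 mm behind point meter_center, same axes. In its back, on the centre line, two keyholes in a 3 mm thick plate, hollow to 10 mm deep: see the two keyhole points.
- meter_foot (a point): Middle of the meter's lower end face, 75 mm from the meter's middle along its -x and 8 mm above its back. The lowest 16 mm of the meter's length are a thinner tongue: full width, 16 mm thick, flush with the back.
- meter_keyhole_low (a point): Centre of the wide end of the lower keyhole in the meter's back, 45 mm from the meter's middle along its -x. The wide end is 16 mm across and 19 mm long; from it a slot 7.5 mm wide runs along the meter's +x and ends 20.5 mm from this point. Hidden from view while the meter hangs.
- meter_keyhole_high (a point): Centre of the wide end of the upper keyhole, same size and direction as the lower, 35 mm from the meter's middle along its +x.
- stand: Fixed grey steel stand: foot 120 x 88 mm, 10 mm high (-55 to 65 mm in x), on it a bent sheet with a sloping front panel. Origin on the desk, under the foot; -x is its front, z up. Top edge of the panel 115 mm above the desk.
- stand_panel: Front panel of the stand, 44 mm wide (narrower than the meter), 148 mm long, leaning back, 45 degrees from level. Origin: middle of its lower edge, front surface, 10 mm above the desk; x up the slope, y across, z out of the surface. The hanging meter's middle is at x = 90, y = 0, z = 15 mm. Slid 18 mm up the slope (3 mm more or less will do) it comes off along z, free once lifted 9 mm.
- stud_low (a point): Lower steel stud, where its axis meets the panel, 63 mm up the slope: shank 5 mm in diameter; head 12 mm in diameter, its underside 5 mm and its top 8 mm off the panel. Square to the panel.
- stud_high (a point): Upper stud, the same, 143 mm up the slope.
- dock: Fixed light-grey charging dock, 166 x 74 mm. Origin on the desk under its middle; x along it, lip at the -x end, z up. Far (+x) wall 17 mm high. Side rails, 17 mm high with flared tops, only at x from -83 to -39 and 40 to 81 mm; between them just a floor 44 mm wide, 8 mm high, which leaves fingers room beside the meter.
- dock_floor (a point): Centre of the dock's cavity on its floor, 8 mm above the desk. The cavity is 154 mm long (77 mm to either side along the dock's x), 59 mm wide between the rails. A seated meter lies flat here, back down, upper end to the dock's +x, its middle within 2 mm of this point in x and 3 mm in y.
- dock_lip (a point): Middle of the lower edge of the overhanging lip at the dock's -x end, 69 mm from the dock's middle, 27.5 mm above the desk (19.5 mm above the floor). The lip is 4.5 mm thick and overhangs the cavity by 8 mm. From it to the far wall is 146 mm, less than the meter's length, so the tongue goes under the lip first, other end raised about 20 degrees, then the meter is levelled.
- petri_dish: Bystander: round petri dish, 56 mm across, 14 mm high, behind the work. Origin at the centre of its underside.
- staining_jar: Bystander: purple staining jar, 60 mm across, 95 mm high. Origin at the centre of its underside.
- eyepiece: Bystander: black and white microscope eyepiece standing upright, 35 mm across, 50 mm high. Origin at the centre of its underside.
- pen: Bystander: black pen, 145 mm long, 9 mm high, lying near the desk's front edge. Origin at the middle of its underside, y along it.

How it is judged:
By the outcome, as a careful person would: the job done as asked, in the order asked, and still so for the second after the job is handed in, with the robot touching nothing.
It also fails if it takes over 45 s, if anything falls off the work surface, if the arm or the gripper's body presses on something with over 40 N, if the wrist force passes 120 N, or if a joint passes its speed limit or range.

## Robot

A 6-joint arm with a two-finger parallel gripper is mounted at the origin on a cart in front of the work surface, level with it; the furniture and walls round the work are solid. World frame = base frame: x ahead of the robot, y to its left, z up, the work surface at z = 0. Lengths are in m, angles in rad, forces in N, time in s.
With the tool pointing down it reaches from about 0.325 to 0.75 m from the base axis. Payload 7.6 kg.
Tool frame: the origin (TCP) lies between the finger pads; the fingertips stand 8 mm ahead of it and the grasp point (between the pads) lies 11 mm behind it; x points along the fingers, y is the direction in which the jaws open and shut, and the axes are right-handed (so a half turn about x gives the same grasp; the last joint's range is limited). The gripper opens to 85 mm and grips with 20 to 120 N. Pads are 22 mm wide; open, the fingers measure 114 mm over their backs; the gripper's body (76 mm by 85 mm) begins 54 mm behind the grasp point. The pads swing forward as they close: fully open they stand 13 mm farther back than shut.
Start: joints at [-1.403, 0.052, 1.401, -0, 1.689, -0.07], TCP at [0.124, -0.51, 0.21] pointing down, gripper open.
Joint ranges: [-2.9, 2.9], [-0.91, 2.17], [0.12, 2.37], [-1.06, 4.2], [0.26, 2.73], [-2.93, 2.93]. Speed limits (rad/s): [2.57, 2.57, 3.01, 3.14, 3.14, 3.14].

## Interface

Orientations are given as a unit quaternion [w, x, y, z].
In Python, from rig import * gives the robot as it stands.
- The arm moves only by the shell command python3 -m crank 'ROWS'. ROWS is JSON, a list that holds one entry, the list of rows, each a list of 7 numbers: the turn, a rotation vector about the tool's x, y, z in degrees, then the shift along the tool's x, y, z in m, then the opening in per cent of the stroke, from 0 (shut) to 100 (fully open). In form: [[[rx, ry, rz, dx, dy, dz, hand], ...]]. A call has exactly 5 rows; each row is the pose to reach, as a shift and turn from the pose commanded when the call began, along the tool's axes at that moment; what a row does not reach only later rows make up. A row lasts 1/10 s, in which the tool goes at most 50 mm and 8.59 degrees, less where a joint would pass 70% of its speed; a pose out of reach is approached as far as the arm can. A call with a gripper value outside its range is refused whole. The fingers move at their own pace and stop on an object; the grip force is fixed at half the most. Time passes only in rows, so rows that repeat a pose let the fingers close, or fill a call up. It gives the time, the measured TCP pose, the force and the opening at its end, in the units of the state.
- state(): the state, without advancing time (a new reading comes with each control period).
- snapshot(name): name is "scene" or "top" or "wrist"; returns the picture (400x640x3 uint8, red, green, blue); there is no depth.
- camera_info(name): a dict with "vertical_fov" (degrees; the focal length in pixels is half the picture's height over the tangent of half this angle, whatever the lens; pixels are square), "cx", "cy" (the principal point, pixels), "R" (3x3) and "t" (3): a world point X has camera coordinates R X + t; the wrist camera has in their place "tool_from_camera" (4x4, takes a point from camera to tool coordinates, whose origin is the TCP and whose axes are the tool frame's). Camera axes: x right, y down, z forward; pixel columns grow to the right and rows downward; lengths in m; the calibration is good to about 2 mm. A picture is of the moment at which its call begins: read the wrist's pose just before it. camera_info takes no time and is no camera call.
- hand_in(): hands the job in, once; it reports no verdict.
Trained networks look in the newest picture that a camera, given by its name, has taken for a name from the list of things; names that differ only in an ending like _2 or _b are one class to them, and where a whole thing is asked for, a point or a joint stands for the part that bears it (a point fixed in the world has none). Each returns a list of dicts, best first, with "conf" (0 to 1); they miss things now and then, are a little off and sometimes report something else, mostly with a low value. They report only what shows in the picture. A call takes as long as a camera call.
- spot_in(query, camera): "rect" ([left, top, right, bottom] in pixels, round what is visible of it).
- mark_of(query, camera): "position" ([column, row] in pixels: a listed point, or the origin of a listed thing).
The state is a dict: "clock": time; "joints": joint angles; "qd": joint speeds; "joint_efforts": joint torques, N m; "ee_pos": TCP position; "tool_rot": TCP orientation; "ft_force": force on the tool from outside, world axes, zero at the start; "torque": the same for the moment, N m; "width": finger opening in m.
Only numpy, scipy, OpenCV 4.12 (cv2) and the standard library are available. Lean on these libraries where they do the work, as an engineer would, in place of code of your own. Each camera call takes 0.05 s, during which the arm holds its last target.

## Working session

There is one attempt and no reset: what is moved stays moved. The work goes in short steps, Python scripts to look and compute and a shell command to move; the robot and the scene stay as the last step left them, time stands still between calls to the robot, and variables do not carry over. Pictures are saved under pics/ and viewed, and the job is handed in when it is done.

```bash
ls; mkdir -p pics; cat > h.py <<'E'
from rig import *
import numpy as np, cv2
from scipy.spatial.transform import Rotation as R
def snap(n,f):
    im=snapshot(n); cv2.imwrite('pics/'+f,np.ascontiguousarray(im[:,:,::-1])); return im
def cam(n,st=None):
    c=camera_info(n); f=200/np.tan(np.radians(c['vertical_fov'])/2)
    if 'R' in c: Rc=np.array(c['R']);t=np.array(c['t'])
    else:
        T=np.array(c['tool_from_camera']); q=st['tool_rot']; W=np.eye(4); W[:3,:3]=R.from_quat([q[1],q[2],q[3],q[0]]).as_matrix(); W[:3,3]=st['ee_pos']
        M=np.linalg.inv(W@T); Rc=M[:3,:3];t=M[:3,3]
    return f,c['cx'],c['cy'],Rc,t
def proj(C,X):
    f,cx,cy,Rc,t=C; p=Rc@np.array(X)+t; return np.array([cx+f*p[0]/p[2],cy+f*p[1]/p[2]])
def ray(C,uv):
    f,cx,cy,Rc,t=C; d=Rc.T@np.array([(uv[0]-cx)/f,(uv[1]-cy)/f,1]); return -Rc.T@t,d/np.linalg.norm(d)
def atz(C,uv,z):
    o,d=ray(C,uv); return o+d*(z-o[2])/d[2]
E
python3 - <<'E'
from h import *
print(state())
for n in ['scene','top','wrist']: snap(n,n+'0.png'); print(n,{k:np.round(v,3).tolist() for k,v in camera_info(n).items()})
things=['meter_center','meter','stand','stand_panel','dock','dock_floor','dock_lip','petri_dish','staining_jar','eyepiece','pen','meter_foot','stud_low','stud_high']
for n in ['scene','top']:
    C=cam(n)
    for t in things[:7]:
        m=mark_of(t,n); print(n,t,[(np.round(x['position']).tolist(),round(x['conf'],2)) for x in m[:2]])
E
```

```text
pics
{'clock': 0.0, 'joints': array([-1.40330940e+00,  5.28242137e-02,  1.40170957e+00, -1.83555616e-05,
        1.68862266e+00, -7.03220811e-02]), 'qd': array([-0.00051419, -0.00183234,  0.00054669, -0.00026768, -0.00015398,
        0.00230952]), 'joint_efforts': array([-5.38883141e-04, -3.81667256e+01, -3.60186696e+01, -1.16646993e-04,
        6.07691429e-03, -3.19138439e-05]), 'ee_pos': array([ 0.12362594, -0.50989192,  0.20938668]), 'tool_rot': array([-0.0833275 , -0.70208062, -0.08443134,  0.70214719]), 'ft_force': array([-0.16289289,  0.52044606, -0.12835057]), 'torque': array([ 0.00858174,  0.00517282, -0.02017585]), 'width': 0.0852736104609797}
scene {'vertical_fov': 46.646, 'cx': 322.717, 'cy': 195.842, 'R': [[-0.708, -0.706, -0.009], [-0.343, 0.355, -0.87], [0.618, -0.612, -0.493]], 't': [0.519, 0.241, 0.935]}
top {'vertical_fov': 46.835, 'cx': 321.727, 'cy': 197.226, 'R': [[-0.026, -1.0, 0.002], [-0.983, 0.026, -0.181], [0.181, -0.007, -0.983]], 't': [0.16, 0.566, 1.001]}
wrist {'vertical_fov': 70.858, 'cx': 313.452, 'cy': 204.55, 'tool_from_camera': [[0.0, -0.295, 0.955, -0.163], [1.0, 0.001, -0.0, 0.001], [-0.001, 0.955, 0.295, -0.074], [0.0, 0.0, 0.0, 1.0]]}
scene meter_center [([333.0, 200.0], 0.93), ([342.0, 217.0], 0.46)]
scene meter [([331.0, 197.0], 0.72), ([346.0, 226.0], 0.62)]
scene stand [([339.0, 232.0], 0.61)]
scene stand_panel [([346.0, 234.0], 0.55), ([335.0, 201.0], 0.45)]
scene dock [([286.0, 282.0], 0.82), ([322.0, 193.0], 0.6)]
scene dock_floor [([286.0, 281.0], 0.83)]
scene dock_lip [([322.0, 192.0], 0.7)]
top meter_center [([333.0, 192.0], 0.64)]
top meter [([331.0, 187.0], 0.94), ([329.0, 206.0], 0.61)]
top stand [([330.0, 206.0], 0.91), ([332.0, 177.0], 0.57)]
top stand_panel []
top dock [([235.0, 227.0], 0.6)]
top dock_floor [([234.0, 230.0], 0.57)]
top dock_lip [([237.0, 259.0], 0.74), ([232.0, 230.0], 0.73)]
```

View pics/scene0.png

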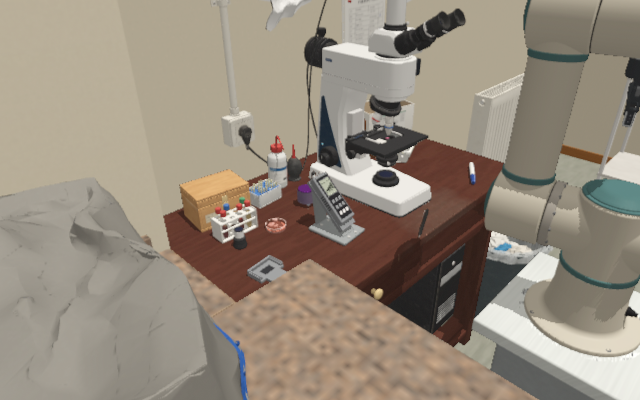

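View pics/top0.png

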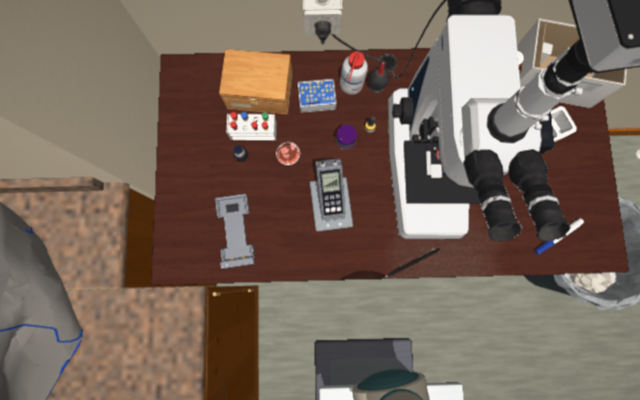

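View pics/wrist0.png

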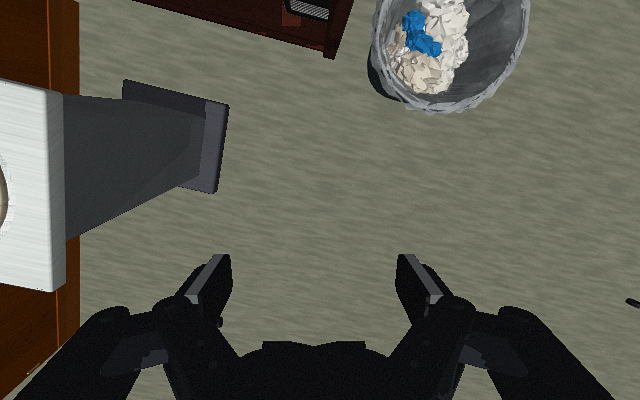

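```bash
python3 - <<'E'
from h import *
T=cam('top');S=cam('scene')
print('campos',-T[3].T@T[4],-S[3].T@S[4],'f',T[0],S[0])
print('dock top',atz(T,(235,230),.008),'scene',atz(S,(286,281.5),.008))
print('dock ends top',atz(T,(232,198),.02),atz(T,(238,264),.02))
print('foot stand corners', [np.round(atz(T,p,.01),3).tolist() for p in [(313,230),(352,228)]])
def tri(a,b):
    o1,d1=ray(T,a);o2,d2=ray(S,b);A=np.c_[d1,-d2];s=np.linalg.lstsq(A,o2-o1,rcond=None)[0];p,q=o1+s[0]*d1,o2+s[1]*d2;return (p+q)/2,np.linalg.norm(p-q)
print('meter c',tri((333,192),(333,200)))
print('meter',tri((331,187),(331,197)))
a=cv2.imread('pics/top0.png');b=cv2.imread('pics/scene0.png')
cv2.imwrite('pics/zt.png',cv2.resize(a[140:280,200:370],None,fx=4.6,fy=4.2,interpolation=cv2.INTER_CUBIC))
cv2.imwrite('pics/zs.png',cv2.resize(b[160:290,230:370],None,fx=4.5,fy=4.5,interpolation=cv2.INTER_CUBIC))
E
```

```text
campos [0.37880229 0.15189554 1.0870584 ] [-0.12775657  0.85407972  0.6757883 ] f 461.7830210564694 463.88575234164546
dock top [0.50484115 0.34962539 0.008     ] scene [0.49617251 0.35213829 0.008     ]
dock ends top [0.57907988 0.35503446 0.02      ] [0.42514285 0.33997882 0.02      ]
foot stand corners [[0.5, 0.167, 0.01], [0.502, 0.075, 0.01]]
meter c (array([0.57464424, 0.12008252, 0.08714813]), np.float64(0.0012965768794318806))
meter (array([0.58253298, 0.12278028, 0.09433052]), np.float64(0.003749440794796465))
```

View pics/zt.png

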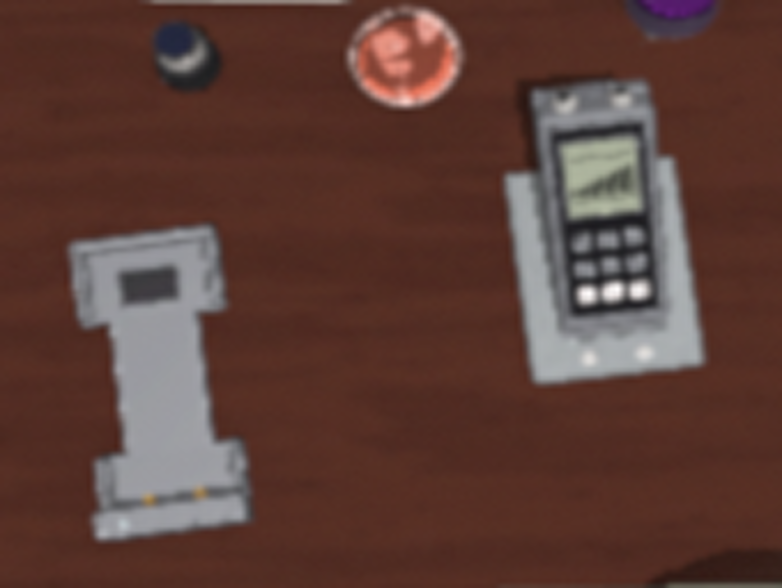

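View pics/zs.png

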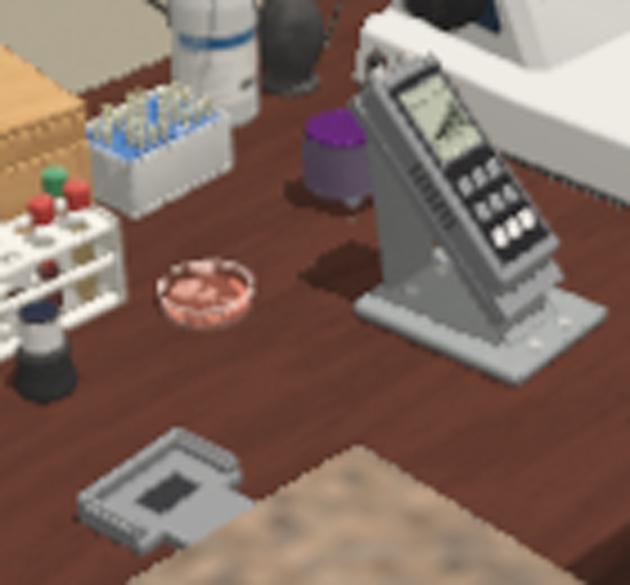

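```bash
cat > fit.py <<'E'
from h import *
from scipy.optimize import least_squares
def fit(C,pts,uv,x0):
    pts=np.array(pts,float)
    def r(p):
        M=R.from_euler('z',p[2]).as_matrix()
        return np.concatenate([proj(C,M@q+[p[0],p[1],0])-u for q,u in zip(pts,uv)])
    s=least_squares(r,x0); return s.x,np.abs(s.fun).max()
E
python3 - <<'E'
from fit import *
T=cam('top');S=cam('scene')
z=lambda l:[np.array([200+a/4.6-.4,140+b/4.2-.4]) for a,b in l]
p,e=fit(T,[[.065,.044,.01],[.065,-.044,.01],[-.055,-.044,.01],[-.055,.044,.01]],z([(505,175),(675,157),(705,360),(533,383)]),[.55,.12,0]);print('stand',p,np.degrees(p[2]),e)
M=R.from_euler('z',p[2]).as_matrix()
# meter center relative to stand unknown; fit dock
p2,e=fit(T,[[.083,.037,.017],[.083,-.037,.017],[-.083,-.037,.032],[-.083,.037,.032]],z([(70,242),(215,228),(248,520),(95,540)]),[.5,.35,0]);print('dock',p2,np.degrees(p2[2]),e)
for h in (.3,.4,.45): print(h,[np.round(atz(T,u,h),3).tolist() for u in [(497,235),(475,170)]])
print('scope base',atz(T,(400,238),.03),atz(T,(392,100),.03))
print('scope arm scene check')
q=state()['tool_rot'];print(R.from_quat([q[1],q[2],q[3],q[0]]).as_matrix().round(2))
E
```

```text
stand [0.55703339 0.12227376 0.09976047] 5.7158540660656305 0.7222166668505849
dock [0.50314097 0.34964279 0.11051082] 6.331803351398439 0.44981300680873915
0.3 [[0.45, -0.151, 0.3], [0.565, -0.124, 0.3]]
0.4 [[0.441, -0.113, 0.4], [0.542, -0.089, 0.4]]
0.45 [[0.437, -0.094, 0.45], [0.53, -0.071, 0.45]]
scope base [ 0.47394745 -0.03231384  0.03      ] [ 0.80856924 -0.03207291  0.03      ]
scope arm scene check
[[ 0.    0.24 -0.97]
 [-0.   -0.97 -0.24]
 [-1.    0.    0.  ]]
```

```bash
cat >> h.py <<'E'
def tri(a,b,A='top',B='scene'):
    o1,d1=ray(cam(A),a);o2,d2=ray(cam(B),b);s=np.linalg.lstsq(np.c_[d1,-d2],o2-o1,rcond=None)[0];p,q=o1+s[0]*d1,o2+s[1]*d2;return ((p+q)/2).round(3),round(float(np.linalg.norm(p-q)),4)
def rotm(yaw,pitch):
    # tool pointing down when pitch=0; pitch (deg) raises the tool x toward +x world; yaw in deg about world z
    B=np.array([[0,0,-1],[0,-1,0],[-1,0,0.]])
    return R.from_euler('z',yaw,degrees=True).as_matrix()@R.from_euler('y',-pitch,degrees=True).as_matrix()@B
def pose(st):
    q=st['tool_rot'];return R.from_quat([q[1],q[2],q[3],q[0]]).as_matrix(),np.array(st['ee_pos'])
def rel(Rt,pt,base=None):
    R0,p0=pose(state()) if base is None else base
    return R.from_matrix(R0.T@Rt).as_rotvec(degrees=True).round(2).tolist(),(R0.T@(np.array(pt)-p0)).round(4).tolist()
E
python3 - <<'E'
from h import *
print(tri((497,238),(403,42)),tri((550,240),(462,17)),tri((485,160),(385,105)))
print(rotm(0,45).round(2))
s=state(); print(R.from_matrix(rotm(0,0).T@pose(s)[0]).as_rotvec(degrees=True))
for Rt,p in [(rotm(-14,0),(.22,-.33,.2)),(rotm(-14,0),(.31,-.12,.2)),(rotm(-5,20),(.36,.05,.22))]: print(rel(Rt,p))
E
```

```text
(array([ 0.466, -0.055,  0.47 ]), 0.0915) (array([ 0.424, -0.135,  0.51 ]), 0.0018) (array([ 0.607, -0.145,  0.264]), 0.0373)
[[ 0.71  0.   -0.71]
 [ 0.   -1.    0.  ]
 [-0.71  0.   -0.71]]
[-1.36219917e+01  5.60034107e-04  5.81502075e-03]
([27.62, -0.0, -0.01], [0.0102, -0.1525, -0.136])
([27.62, -0.0, -0.01], [0.0102, -0.3354, -0.273])
([18.43, 19.82, 3.24], [-0.0098, -0.4888, -0.3616])
```

```bash
python3 - <<'E'
from h import *
for Rt,p in [(rotm(13.6,0),(.22,-.32,.19)),(rotm(13.6,0),(.31,-.12,.19)),(rotm(6,0),(.34,.02,.2)),(rotm(6,25),(.36,.08,.25))]: print(rel(Rt,p))
E
```

```text
([0.02, 0.0, -0.01], [0.0202, -0.1622, -0.1384])
([0.02, 0.0, -0.01], [0.0202, -0.3354, -0.273])
([7.62, -0.0, -0.01], [0.0102, -0.4644, -0.3351])
([7.5, 24.96, 1.66], [-0.0398, -0.518, -0.3687])
```

```bash
python3 -m crank '[[[0,0,0,0.004,-0.033,-0.028,100],[0,0,0,0.008,-0.066,-0.056,100],[0,0,0,0.012,-0.099,-0.084,100],[0,0,0,0.016,-0.132,-0.112,100],[0,0,0,0.020,-0.162,-0.138,100]]]'
```

```text
clock: 1.35
ee_pos: [0.2201, -0.3187, 0.1901]
tool_rot: [0.084, 0.702, 0.084, -0.702]
ft_force: [-0.1, -0.5, 0.0]
width: 0.0853
```

```bash
python3 -m crank '[[[0,0,0,0,-0.036,-0.028,100],[0,0,0,0,-0.072,-0.056,100],[0,0,0,0,-0.108,-0.084,100],[0,0,0,0,-0.144,-0.112,100],[0,0,0,0,-0.173,-0.134,100]]]'
python3 - <<'E'
from h import *
s=state();print(s['joints'].round(3))
for Rt,p in [(rotm(6,0),(.34,.0,.2)),(rotm(6,20),(.36,.09,.22))]: print(rel(Rt,p))
E
```

```text
clock: 1.85
ee_pos: [0.3096, -0.1186, 0.1905]
tool_rot: [0.084, 0.703, 0.084, -0.702]
ft_force: [0.5, 0.1, -0.0]
width: 0.0853
[-0.477 -0.529  1.926  0.     1.743  0.855]
([7.67, -0.07, -0.04], [-0.0095, -0.108, -0.0575])
([7.6, 19.9, 1.3], [-0.0295, -0.1907, -0.0983])
```

```bash
python3 -m crank '[[[1.5,0,0,-0.003,-0.045,-0.020,100],[3,4,0.3,-0.010,-0.085,-0.042,100],[5,10,0.7,-0.018,-0.125,-0.064,100],[7,16,1,-0.025,-0.165,-0.085,100],[7.6,19.9,1.3,-0.030,-0.190,-0.098,100]]]'
python3 - <<'E'
from h import *
s=state();print(s['joints'].round(3),s['ee_pos'])
snap('wrist','w1.png')
for t in ['meter_center','meter_foot','stand_panel','stand','meter','dock_lip','dock_floor']:
    m=mark_of(t,'wrist'); print(t,[(np.round(x['position'],1).tolist(),round(x['conf'],2)) for x in m[:2]])
C=cam('wrist',s)
Mc=np.array([.5725,.121,.0842]);print(proj(C,Mc))
E
```

```text
clock: 2.35
ee_pos: [0.3596, 0.0895, 0.2213]
tool_rot: [0.029, 0.819, 0.044, -0.571]
ft_force: [-0.3, 0.1, -0.1]
width: 0.0855
[ 0.157 -0.752  2.033 -0.016  1.507  1.622] [0.3596041  0.08953785 0.22132063]
meter_center [([307.8, 44.5], 0.76)]
meter_foot [([305.2, 40.1], 0.16)]
stand_panel [([308.1, 114.7], 0.62), ([305.4, 8.7], 0.55)]
stand []
meter [([306.8, 40.8], 0.57)]
dock_lip [([133.3, 156.9], 0.72)]
dock_floor [([144.8, 109.7], 0.76)]
[305.6269931   45.79657495]
```

View pics/w1.png

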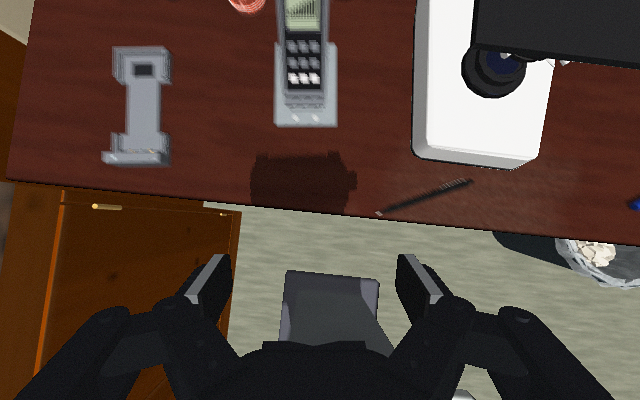

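```bash
python3 - <<'E'
from h import *
c=np.array([.5725,.121,.0842]);Rt=rotm(5.8,45);n=-Rt[:,0]
print(rel(Rt,c+.1*n))
E
```

```text
([0.01, 25.13, 0.03], [0.1103, -0.0132, -0.1137])
```

```bash
python3 -m crank '[[[0,6,0,0.020,-0.003,-0.028,100],[0,13,0,0.045,-0.006,-0.056,100],[0,20,0,0.075,-0.010,-0.085,100],[0,25.1,0,0.110,-0.013,-0.114,100],[0,25.1,0,0.110,-0.013,-0.114,100]]]'
python3 - <<'E'
from h import *
s=state();print(s['joints'].round(3),s['ee_pos'],np.abs(s['qd']).max())
snap('wrist','w2.png')
C=cam('wrist',s)
for t in ['meter_center','meter_foot','stand_panel']:
    m=mark_of(t,'wrist'); print(t,[(np.round(x['position'],1).tolist(),round(x['conf'],2)) for x in m[:2]])
print(proj(C,[.5725,.121,.0842]))
# overlay predicted meter wireframe
im=cv2.imread('pics/w2.png');Rm=R.from_euler('z',5.8,degrees=True).as_matrix()@R.from_euler('y',-45,degrees=True).as_matrix()
for z in (.015,):
    P=[proj(C,Rm@np.array([a,b,z])+[.5725,.121,.0842]) for a,b in [(.075,.027),(.075,-.027),(-.059,-.027),(-.059,.027)]]
    print(np.round(P,1)); cv2.polylines(im,[np.int32(P)],True,(0,255,0),1)
cv2.imwrite('pics/w2o.png',im)
E
```

```text
clock: 3.25
ee_pos: [0.5012, 0.1136, 0.1476]
tool_rot: [0.02, 0.921, 0.047, -0.387]
ft_force: [-0.0, 0.2, -0.6]
width: 0.0856
[ 0.186 -0.545  2.195 -0.09   0.719  1.698] [0.50118777 0.1136448  0.14759264] 0.23304949986579562
meter_center [([314.0, 189.2], 0.86)]
meter_foot [([310.7, 259.2], 0.6), ([313.2, 226.0], 0.45)]
stand_panel [([314.4, 264.8], 0.71)]
[312.85624425 191.93647132]
[[279.9 108.2]
 [345.9 108.3]
 [340.8 255.2]
 [284.8 255.1]]
```

View pics/w2o.png

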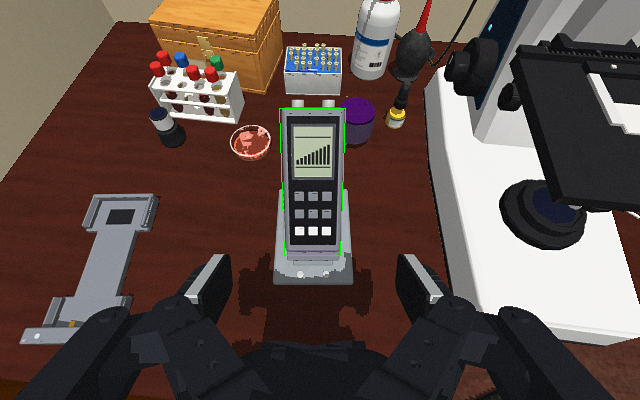

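```bash
python3 - <<'E'
import cv2
a=cv2.imread('pics/w2o.png');cv2.imwrite('pics/z2.png',cv2.resize(a[95:290,255:370],None,fx=4,fy=3,interpolation=cv2.INTER_CUBIC))
E
```

```text
(no output)
```

View pics/z2.png

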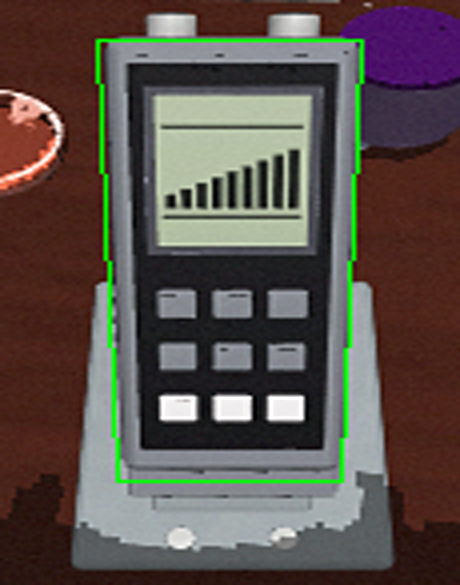

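```bash
python3 - <<'E'
from h import *
s=state();snap('wrist','w3.png');C=cam('wrist',s);print(s['ee_pos'],s['tool_rot'])
for t in ['meter_center','meter_foot','stand_panel','stand']:
    m=mark_of(t,'wrist'); print(t,[(np.round(x['position'],1).tolist(),round(x['conf'],2)) for x in m[:2]])
    if m:
        z={'meter_center':.0842,'meter_foot':.01+.7071*(.015+.008),'stand_panel':.01,'stand':0}[t]; print(atz(C,m[0]['position'],z))
# fit face corners
from fit import *
uv=[(282,109),(344.5,109),(339.5,250.7),(285.5,250.7)]
ch=.0012
print(proj(C,[.5725,.121,.0842]))
def r(p):
    Rm=R.from_euler('z',p[3],degrees=True).as_matrix()@R.from_euler('y',-45,degrees=True).as_matrix()
    return np.concatenate([proj(C,Rm@np.array(q)+p[:3])-u for q,u in zip([(.075-ch,.027-ch,.015),(.075-ch,-.027+ch,.015),(-.059+ch,-.027+ch,.015),(-.059+ch,.027-ch,.015)],uv)])
o=least_squares(r,[.57,.12,.084,5.8],x_scale=[.01,.01,.01,1]);print(o.x,o.fun.round(1))
E
```

```text
[0.50256899 0.11442365 0.15762301] [ 0.01930464  0.92300929  0.04745552 -0.38135175]
meter_center [([313.4, 198.5], 0.73)]
[0.5735604  0.12136309 0.0842    ]
meter_foot [([312.8, 262.9], 0.69)]
[0.52602096 0.11713138 0.0262633 ]
stand_panel [([313.7, 270.0], 0.61)]
[0.52268113 0.11580187 0.01      ]
stand []
[313.65641478 199.47170557]
[0.57886733 0.12236277 0.09188199 5.5029023 ] [ 0.5 -0.4 -0.6 -0.1 -0.5  0.4  0.7  0.1]
```

```bash
python3 - <<'E'
from h import *
c=np.array([.5737,.1215,.0842]);Rt=rotm(5.6,45);n=-Rt[:,0]
print(rel(Rt,c-.008*n),state()['ee_pos'])
E
```

```text
([0.21, -0.16, 0.27], [0.1103, 0.001, 0.0013]) [0.50239784 0.11502578 0.15723875]
```

```bash
python3 -m crank '[[[0.2,-0.2,0.3,0.03,0.001,0.001,100],[0.2,-0.2,0.3,0.06,0.001,0.001,100],[0.2,-0.2,0.3,0.09,0.001,0.001,100],[0.2,-0.2,0.3,0.110,0.001,0.001,100],[0.2,-0.2,0.3,0.110,0.001,0.001,100]]]'
python3 - <<'E'
from h import *
snap('wrist','w4.png')
s=state();c=np.array([.5737,.1215,.0842]);Rt=rotm(5.6,45);n=-Rt[:,0];print(rel(Rt,c-.008*n),s['joints'].round(3))
E
```

```text
clock: 4.2
ee_pos: [0.5787, 0.1219, 0.0749]
tool_rot: [0.019, 0.921, 0.045, -0.385]
ft_force: [0.5, 0.3, -0.7]
width: 0.0854
([0.03, 0.3, -0.04], [-0.0011, 0.0, -0.0021]) [ 0.173 -0.152  2.06  -0.121  0.457  1.733]
```

View pics/w4.png

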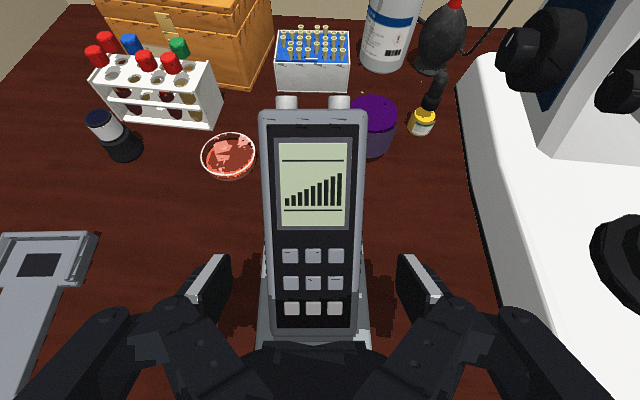

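```bash
python3 -m crank '[[[0,0,0,0,0,0,50],[0,0,0,0,0,0,20],[0,0,0,0,0,0,0],[0,0,0,0,0,0,0],[0,0,0,0,0,0,0]]]'
python3 - <<'E'
from h import *
s=state();print(s['ft_force'],s['torque'],s['ee_pos'])
E
```

```text
clock: 4.75
ee_pos: [0.5795, 0.1228, 0.0798]
tool_rot: [0.019, 0.923, 0.045, -0.382]
ft_force: [-19.2, 0.5, 16.1]
width: 0.0121
[-19.23545716   0.50673566  16.13330766] [0.59592701 0.76385048 0.67178683] [0.57954988 0.12278433 0.07979749]
```

```bash
python3 - <<'E'
from h import *
snap('wrist','w5.png');print(state()['width'])
E
```

```text
0.004689743758766447
```

View pics/w5.png

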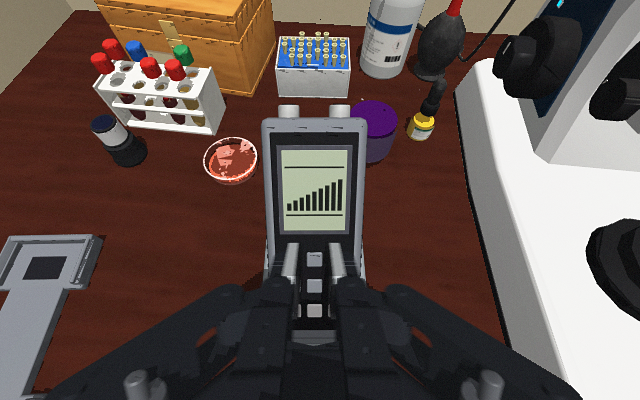

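```bash
python3 - <<'E'
from h import *
s=state();C=cam('wrist',s);Rt,p=pose(s)
for x in (-.03,-.02,-.011,0,.008,.02): print(x,proj(C,Rt@np.array([x,0,0])+p).round(1), proj(C,Rt@np.array([x,.0425,0])+p).round(1), proj(C,Rt@np.array([x,.0427,-.011])+p).round(1))
a=cv2.imread('pics/w5.png');cv2.imwrite('pics/z5.png',cv2.resize(a[100:340,220:400],None,fx=4,fy=2.5,interpolation=cv2.INTER_CUBIC))
a=cv2.imread('pics/w4.png');cv2.imwrite('pics/z4.png',cv2.resize(a[90:350,180:420],None,fx=3.3,fy=2.3,interpolation=cv2.INTER_CUBIC))
E
```

```text
-0.03 [312.4 263.8] [392.4 263.9] [394.5 245. ]
-0.02 [312.5 255. ] [387.6 255.1] [389.6 237.2]
-0.011 [312.6 248. ] [383.8 248. ] [385.6 230.9]
0 [312.6 240.3] [379.7 240.4] [381.3 224.1]
0.008 [312.7 235.3] [377.  235.3] [378.4 219.7]
0.02 [312.7 228.4] [373.3 228.5] [374.6 213.6]
```

View pics/z5.png

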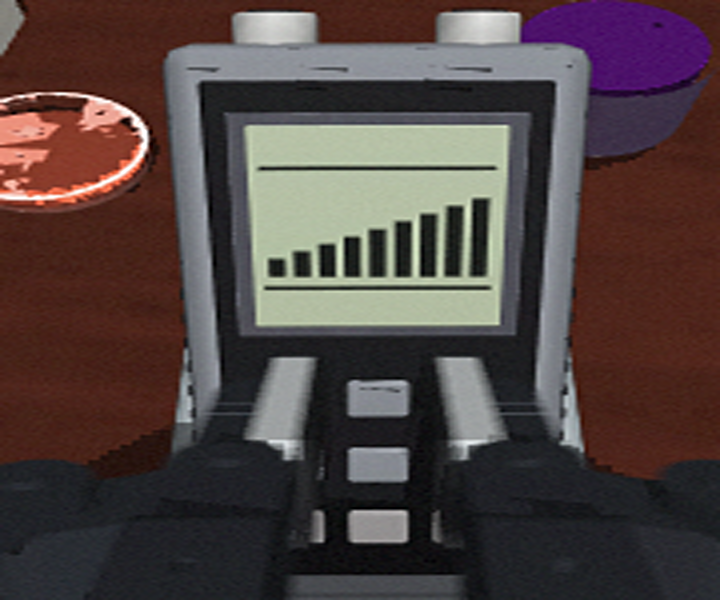

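View pics/z4.png

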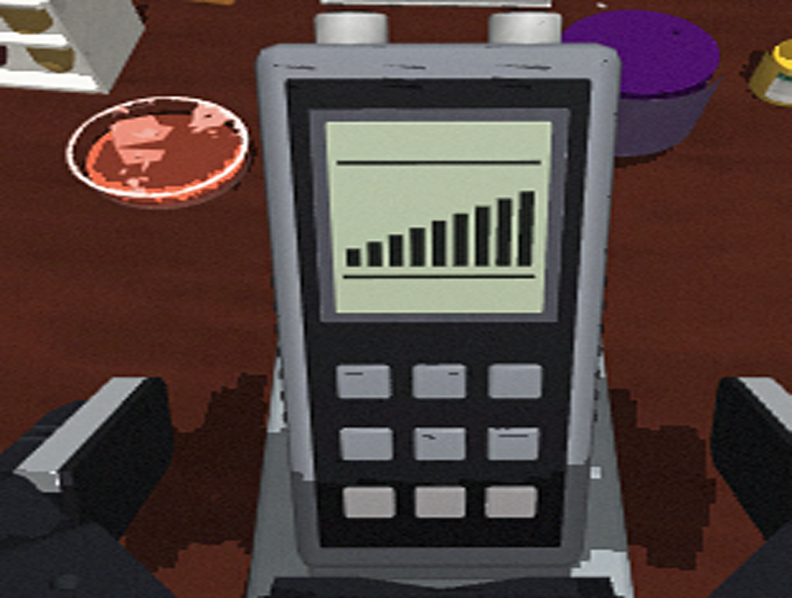

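```bash
python3 -m crank '[[[0,0,0,-0.015,0,0,0],[0,0,0,-0.03,0,0,0],[0,0,0,-0.03,0,0,100],[0,0,0,-0.03,0,0,100],[0,0,0,-0.03,0,0,100]]]'
python3 - <<'E'
from h import *
s=state();snap('wrist','w6.png');C=cam('wrist',s);print(s['width'],s['ft_force'])
m=mark_of('meter_center','wrist');print(m[:1],atz(C,m[0]['position'],.0842),proj(C,[.5737,.1215,.0842]))
c=np.array([.5737,.1215,.0842]);Rt=rotm(5.6,45);n=-Rt[:,0];print(rel(Rt,c-.044*n),s['ee_pos'])
E
```

```text
clock: 5.3
ee_pos: [0.558, 0.12, 0.098]
tool_rot: [0.019, 0.922, 0.045, -0.384]
ft_force: [-0.2, 1.0, -0.8]
width: 0.0432
0.043212782103282714 [-0.18425795  1.00319726 -0.80655197]Traceback (most recent call last):
  File "<stdin>", line 3, in <module>
IndexError: list index out of range
```

View pics/w6.png

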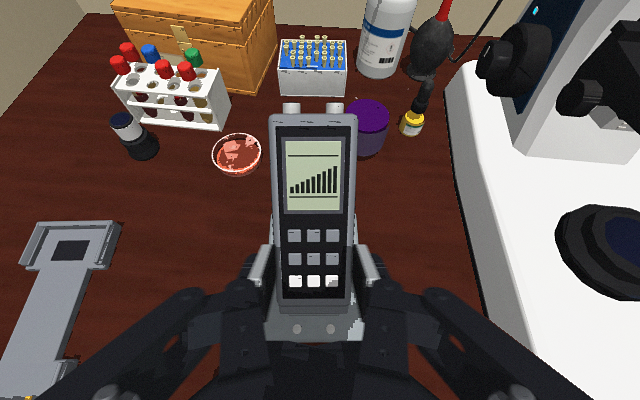

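```bash
python3 - <<'E'
from h import *
s=state()
c=np.array([.5737,.1215,.0842]);Rt=rotm(5.6,45);n=-Rt[:,0];print(rel(Rt,c-.044*n),s['ee_pos'],s['width'])
E
```

```text
([0.03, 0.23, -0.04], [0.0648, 0.0, -0.0019]) [0.55787707 0.12003373 0.09773589] 0.05781225200543348
```

```bash
python3 -m crank '[[[0,0,0,0.0,0,-0.001,100],[0,0.1,0,0.015,0,-0.001,100],[0,0.1,0,0.03,0,-0.001,100],[0,0.2,0,0.048,0,-0.001,100],[0,0.2,0,0.065,0,-0.001,100]]]'
python3 -m crank '[[[0,0,0,0.0,0,0,100],[0,0,0,0,0,0,100],[0,0,0,0,0,0,80],[0,0,0,0,0,0,75],[0,0,0,0,0,0,72]]]'
python3 - <<'E'
from h import *
s=state();snap('wrist','w7.png');print(s['width'],s['ft_force'],s['joints'].round(3))
c=np.array([.5737,.1215,.0842]);Rt=rotm(5.6,45);n=-Rt[:,0];print(rel(Rt,c-.044*n),s['ee_pos'])
E
```

```text
clock: 5.9
ee_pos: [0.6047, 0.1246, 0.0522]
tool_rot: [0.019, 0.923, 0.045, -0.382]
ft_force: [0.3, 0.3, -0.0]
width: 0.0852
clock: 6.4
ee_pos: [0.6043, 0.1247, 0.0538]
tool_rot: [0.019, 0.923, 0.045, -0.381]
ft_force: [-0.1, 0.6, -0.3]
width: 0.0612
0.06119546882555702 [-0.10333422  0.64563327 -0.26494342] [ 0.168 -0.031  2.005 -0.134  0.385  1.745]
([0.03, -0.08, -0.02], [0.0007, 0.0002, 0.0002]) [0.60425775 0.12470066 0.05383278]
```

View pics/w7.png

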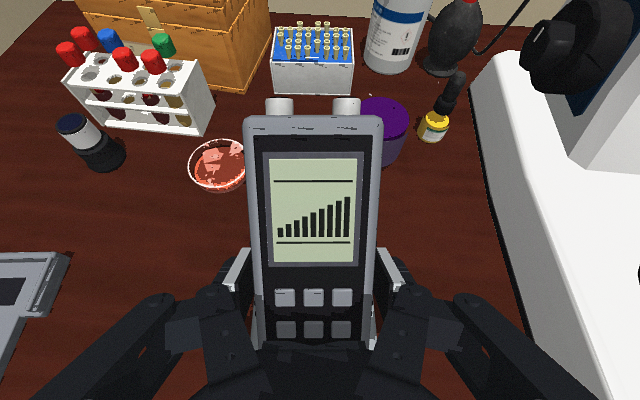

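```bash
python3 -m crank '[[[0,0,0,0.0,0,0,50],[0,0,0,0,0,0,20],[0,0,0,0,0,0,0],[0,0,0,0,0,0,0],[0,0,0,0,0,0,0]]]'
python3 - <<'E'
from h import *
s=state();snap('wrist','w8.png');print(s['width'],s['ft_force'],s['torque'].round(2))
E
```

```text
clock: 6.95
ee_pos: [0.6041, 0.1245, 0.0536]
tool_rot: [0.019, 0.923, 0.045, -0.382]
ft_force: [-8.4, -2.5, 6.3]
width: 0.0532
0.05324010764670424 [-8.40205665 -2.52840383  6.31933343] [ 0.06  0.57 -0.28]
```

View pics/w8.png

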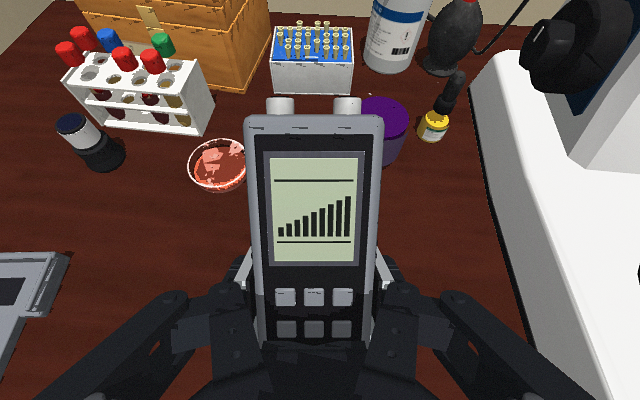

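```bash
python3 -m crank '[[[0,0,0,-0.001,0,-0.003,0],[0,0,0,-0.001,0,-0.008,0],[0,0,0,-0.001,0,-0.013,0],[0,0,0,-0.001,0,-0.018,0],[0,0,0,-0.001,0,-0.018,0]]]'
python3 - <<'E'
from h import *
s=state();c=np.array([.5737,.1215,.0842]);Rt=rotm(5.6,45);n=-Rt[:,0];print(rel(Rt,c-.044*n),s['ee_pos'],s['ft_force'])
snap('wrist','w9.png')
C=cam('wrist',s);m=mark_of('meter_center','wrist');print(m[:1])
for t in ['stud_low','stud_high','stand_panel']: print(t,mark_of(t,'wrist')[:1])
E
```

```text
clock: 7.5
ee_pos: [0.6171, 0.1259, 0.0675]
tool_rot: [0.019, 0.923, 0.045, -0.381]
ft_force: [0.3, 0.6, -3.1]
width: 0.0531
([0.02, -0.12, -0.03], [0.0013, 0.0001, 0.019]) [0.6170516  0.12589383 0.06749294] [ 0.2892036   0.5782052  -3.06072822]
[{'position': [312.5, 274.6], 'conf': 0.91}]
stud_low []
stud_high []
stand_panel []
```

View pics/w9.png

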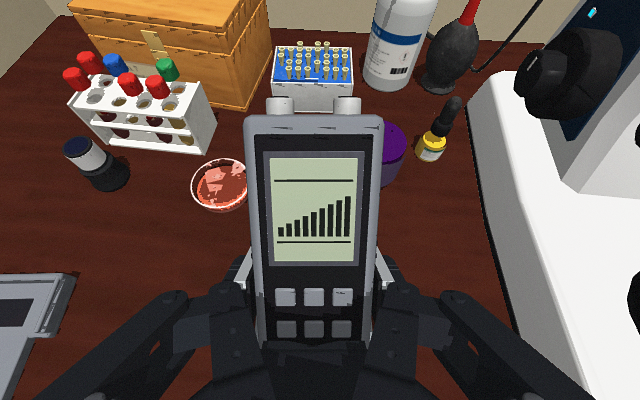

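```bash
python3 -m crank '[[[0,0,0,-0.003,0,0,0],[0,0,0,-0.007,0,0,0],[0,0,0,-0.011,0,0,0],[0,0,0,-0.016,0,0,0],[0,0,0,-0.020,0,0,0]]]'
```

```text
clock: 8.25
ee_pos: [0.6018, 0.1245, 0.0812]
tool_rot: [0.019, 0.923, 0.045, -0.382]
ft_force: [0.4, -0.8, -3.2]
width: 0.0533
```

```bash
python3 - <<'E'
from h import *
# target: level-ish pitch 20 pose, meter center at (.50,.24,.17)
off=np.array([-.0433,0,0])
for yaw,pit,c in [(6,45,(.53,.14,.16)),(6,20,(.47,.22,.18))]:
    Rt=rotm(yaw,pit);print(rel(Rt,np.array(c)-Rt@off), np.array(c)-Rt@off)
E
```

```text
([-0.25, -0.05, -0.31], [-0.0619, -0.0227, -0.0064]) [0.56045    0.14320042 0.12938228]
([-0.31, -25.05, -0.25], [-0.1169, -0.108, 0.0344]) [0.48472834 0.22154801 0.13931131]
```

```bash
python3 -m crank '[[[0,0,0,-0.025,-0.003,0,0],[0,0,0,-0.055,-0.010,0,0],[0,-5,0,-0.085,-0.04,0.005,0],[0,-12,0,-0.105,-0.075,0.020,0],[0,-18,0,-0.115,-0.1,0.030,0]]]'
python3 - <<'E'
from h import *
off=np.array([-.0433,0,0])
for yaw,pit,c in [(6,20,(.46,.24,.18))]:
    Rt=rotm(yaw,pit);print(rel(Rt,np.array(c)-Rt@off), np.array(c)-Rt@off)
E
```

```text
clock: 8.75
ee_pos: [0.4891, 0.2158, 0.1437]
tool_rot: [0.025, 0.852, 0.042, -0.522]
ft_force: [0.5, 0.7, -3.9]
width: 0.0529
([-0.34, -7.05, -0.1], [-0.0015, -0.027, 0.0125]) [0.47472834 0.24154801 0.13931131]
```

```bash
python3 -m crank '[[[0,-4,0,0,-0.01,0.006,0],[0,-7,0,-0.005,-0.02,0.012,0],[0,-7,0,-0.01,-0.02,0.012,0],[0,-7,0,-0.01,-0.02,0.012,0],[0,-7,0,-0.01,-0.02,0.012,0]]]'
python3 - <<'E'
from h import *
s=state();print(s['ee_pos'],np.abs(s['qd']).max())
snap('wrist','w10.png');C=cam('wrist',s)
for t,z in [('dock_floor',.008),('dock_lip',.0275),('dock',0),('meter_center',.18)]:
    m=mark_of(t,'wrist')
    if m: print(t,m[0],atz(C,m[0]['position'],z))
snap('top','t10.png');C=cam('top')
for t,z in [('dock_floor',.008),('dock_lip',.0275),('dock',0)]:
    m=mark_of(t,'top')
    if m: print(t,m[0],atz(C,m[0]['position'],z))
E
```

```text
clock: 9.25
ee_pos: [0.4731, 0.2319, 0.1441]
tool_rot: [0.028, 0.819, 0.04, -0.572]
ft_force: [-0.2, -0.1, -4.2]
width: 0.0532
[0.47312889 0.23190904 0.14406578] 0.00523962888145252
dock_floor {'position': [214.1, 194.3], 'conf': 0.85} [0.50347056 0.34639266 0.008     ]
dock_lip {'position': [204.6, 259.1], 'conf': 0.56} [0.43420344 0.34134084 0.0275    ]
dock {'position': [212.7, 193.0], 'conf': 0.62} [0.50522823 0.35105832 0.        ]
meter_center {'position': [315.2, 271.1], 'conf': 0.79} [0.46087021 0.22925238 0.18      ]
dock_floor {'position': [232.4, 228.4], 'conf': 0.77} [0.50877063 0.35574866 0.008     ]
dock_lip {'position': [236.0, 258.9], 'conf': 0.76} [0.43644095 0.34327918 0.0275    ]
dock {'position': [244.4, 153.1], 'conf': 0.62} [0.69328423 0.32963175 0.        ]
```

View pics/w10.png

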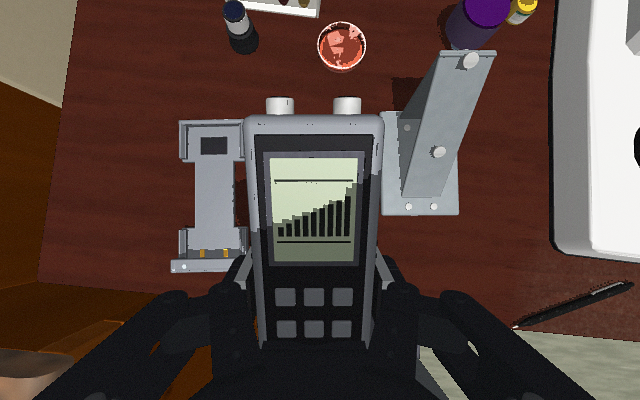

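```bash
cat > dk.py <<'E'
from h import *
def wire(im,C,x,y,yaw):
    M=R.from_euler('z',yaw,degrees=True).as_matrix()
    def L(pts,col,cl=True):
        P=[proj(C,M@np.array(q)+[x,y,0]) for q in pts]; cv2.polylines(im,[np.int32(np.round(np.array(P)*16))],cl,col,1,cv2.LINE_AA,4)
    h=.008
    L([(-.083,.022,h),(.083,.022,h)],(0,0,255),0);L([(-.083,-.022,h),(.083,-.022,h)],(0,0,255),0)
    L([(-.083,.037,0),(.083,.037,0),(.083,-.037,0),(-.083,-.037,0)],(255,255,0))
    L([(.083,.037,.017),(.083,-.037,.017)],(0,255,0),0)
    L([(-.083,.037,.032),(-.083,-.037,.032),(-.069,-.037,.032),(-.069,.037,.032)],(0,255,0))
    L([(.04,.037,0),(.04,-.037,0)],(255,0,255),0);L([(-.039,.037,0),(-.039,-.037,0)],(255,0,255),0)
E
python3 - <<'E'
from dk import *
C=cam('wrist',state());im=cv2.imread('pics/w10.png')
b=im.copy();wire(b,C,.504,.349,6.3)
f=lambda i:cv2.resize(i[105:285,160:262],None,fx=3.8,fy=3.2,interpolation=cv2.INTER_CUBIC)
cv2.imwrite('pics/z10.png',np.hstack([f(im),f(b)]))
E
```

```text
(no output)
```

View pics/z10.png

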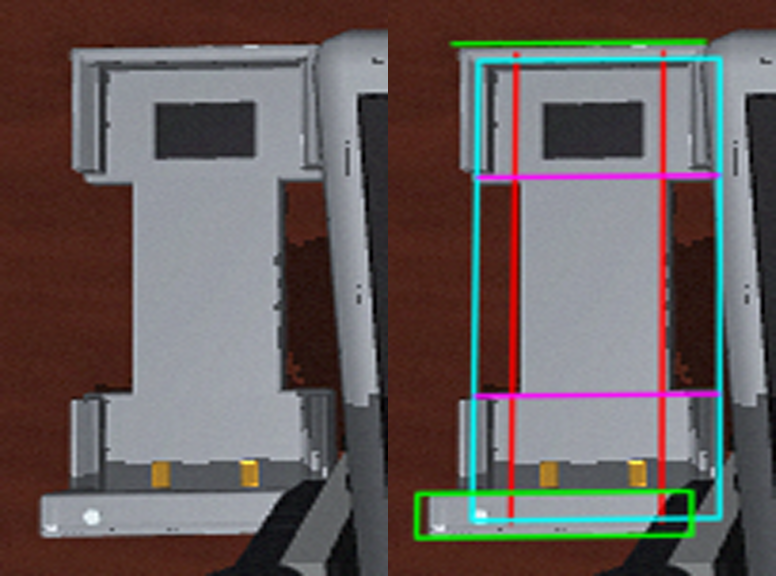

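```bash
python3 - <<'E'
from dk import *
C=cam('wrist',state());im=cv2.imread('pics/w10.png')
out=[]
for a in [(.5035,.3475,6.7),(.5035,.347,7.1)]:
    b=im.copy();wire(b,C,*a);out.append(cv2.resize(b[105:285,160:262],None,fx=3.8,fy=3.2,interpolation=cv2.INTER_CUBIC))
cv2.imwrite('pics/z11.png',np.hstack(out))
b=cv2.imread('pics/t10.png');wire(b,cam('top'),.5035,.3475,6.7);print(1);cv2.imwrite('pics/z12.png',cv2.resize(b[180:280,200:280],None,fx=6,fy=6,interpolation=cv2.INTER_CUBIC))
E
```

```text
1
```

View pics/z11.png

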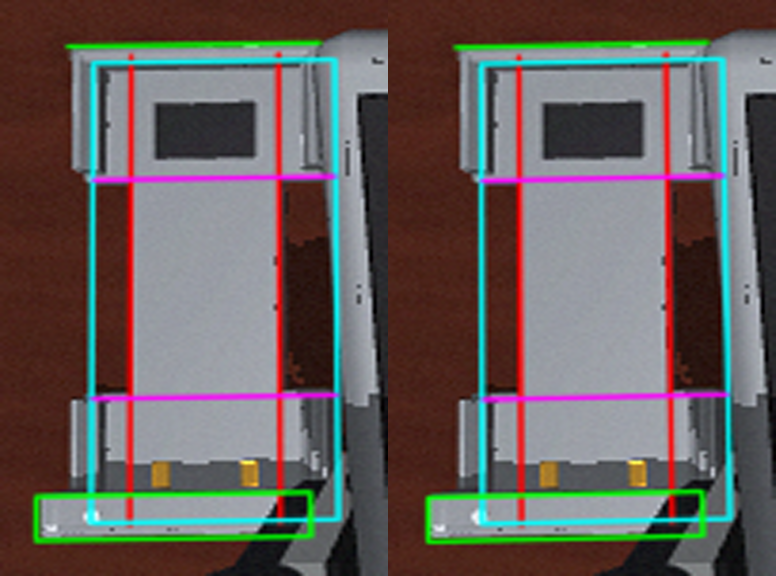

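View pics/z12.png

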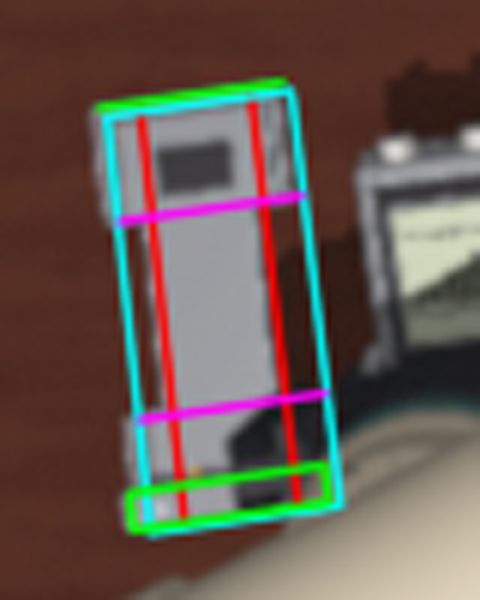

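```bash
python3 - <<'E'
from h import *
T=np.array(camera_info('wrist')['tool_from_camera']);M=np.linalg.inv(T);c=cam('wrist',state());C=(c[0],c[1],c[2],M[:3,:3],M[:3,3])
im=cv2.imread('pics/w10.png')
def wire(b,off,col):
    def L(pts,cl=True):
        P=[proj(C,np.array([off[0]-q[2],off[1]-q[1],off[2]-q[0]])) for q in pts]; cv2.polylines(b,[np.int32(np.round(np.array(P)*16))],cl,col,1,cv2.LINE_AA,4); return np.round(P,1)
    print(L([(.075,.027,.015),(.075,-.027,.015),(-.059,-.027,.015),(-.059,.027,.015)]))
    L([(.075,.027,-.015),(.075,-.027,-.015)],False)
wire(im,(-.0433,0,0),(0,255,0));wire(im,(-.0433,0,-.003),(0,0,255))
cv2.imwrite('pics/z13.png',cv2.resize(im[90:350,220:410],None,fx=4,fy=2.3,interpolation=cv2.INTER_CUBIC))
for n in ['meter_center']: print([ (proj(C,np.array([x,0,z]))).round(1).tolist() for x,z in [(-.0433,0),(-.0433,-.003),(-.04,0)]])
E
```

```text
[[236.1 115.8]
 [387.7 115.9]
 [366.5 398.8]
 [257.8 398.7]]
[[235.4 106.8]
 [388.4 107. ]
 [366.9 394.2]
 [257.4 394.1]]
[[312.2, 277.9], [312.2, 272.5], [312.2, 274.3]]
```

View pics/z13.png

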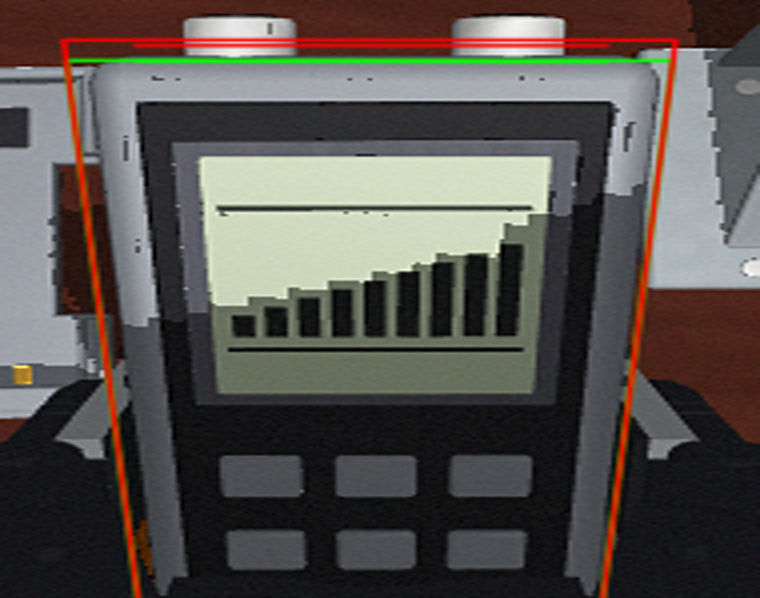

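```bash
cat > pl.py <<'E'
from h import *
D=np.array([.504,.347,0]);YAW=6.8;O=np.array([-.0425,.0006,-.0006])
def tgt(u,h,th,v=0.):
    Rt=rotm(YAW,th);F=O+[.015,0,.075]
    w=D+R.from_euler('z',YAW,degrees=True).as_matrix()@np.array([u,v,.008+h])
    return Rt,w-Rt@F
def cur(st):
    Rm,p=pose(st);w=Rm@(O+[.015,0,.075])+p
    l=R.from_euler('z',-YAW,degrees=True).as_matrix()@(w-D); e=R.from_matrix(rotm(YAW,0).T@Rm).as_rotvec(degrees=True)
    print('foot edge u,v,h mm',(l*1000-[0,0,8]).round(1),'rot',e.round(2),'F dock',(R.from_euler('z',-YAW,degrees=True).as_matrix()@st['ft_force']).round(1))
E
python3 - <<'E'
from pl import *
cur(state())
for a in [(-.060,.05,20),(-.060,.010,20)]: print(rel(*tgt(*a)))
E
```

```text
foot edge u,v,h mm [-123.5 -109.2  136.3] rot [ 1.19 20.02  0.26] F dock [ 0.2  0.7 -3.4]
([-1.12, -0.02, -0.46], [0.102, -0.1122, -0.028])
([-1.12, -0.02, -0.46], [0.1396, -0.1122, -0.0143])
```

```bash
python3 -m crank '[[[-0.3,0,-0.1,0.015,-0.03,-0.008,0],[-0.6,0,-0.2,0.04,-0.06,-0.015,0],[-0.9,0,-0.4,0.07,-0.09,-0.022,0],[-1.1,0,-0.5,0.102,-0.112,-0.028,0],[-1.1,0,-0.5,0.102,-0.112,-0.028,0]]]'
python3 - <<'E'
from pl import *
s=state();cur(s);snap('wrist','w14.png');print(s['joints'].round(2))
print(rel(*tgt(-.060,.008,20)))
E
```

```text
clock: 10.2
ee_pos: [0.521, 0.3501, 0.0501]
tool_rot: [0.036, 0.815, 0.048, -0.576]
ft_force: [-0.7, -0.6, -4.4]
width: 0.0528
foot edge u,v,h mm [-62.1   0.4  43.2] rot [-0.14 19.46  0.19] F dock [-0.7 -0.5 -4.4]
[ 0.61  0.23  1.57 -0.19  1.05  2.13]
([0.11, 0.35, -0.11], [0.036, -0.0002, 0.0113])
```

View pics/w14.png

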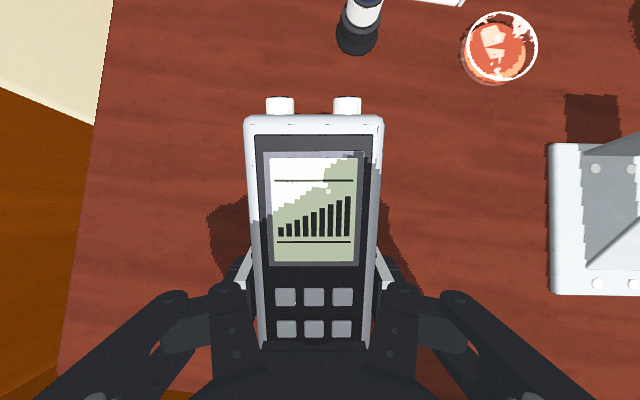

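```bash
python3 -m crank '[[[0,0,0,0.012,0,0.004,0],[0,0.2,0,0.024,0,0.008,0],[0,0.4,0,0.032,0,0.010,0],[0,0.4,0,0.036,0,0.0113,0],[0,0.4,0,0.036,0,0.0113,0]]]'
python3 - <<'E'
from pl import *
s=state();cur(s);snap('scene','s14.png');snap('top','t14.png')
print(rel(*tgt(-.060,.001,20)))
for n in 'st':
    a=cv2.imread(f'pics/{n}14.png');a=a[220:330,220:360] if n=='s' else a[170:280,190:300];cv2.imwrite(f'pics/z{n}14.png',cv2.resize(a,None,fx=5,fy=5,interpolation=cv2.INTER_CUBIC))
E
```

```text
clock: 10.75
ee_pos: [0.5246, 0.3496, 0.0196]
tool_rot: [0.034, 0.82, 0.049, -0.57]
ft_force: [-0.7, 0.4, -2.8]
width: 0.0533
foot edge u,v,h mm [-58.6  -0.5  11.4] rot [ 2.000e-02  2.039e+01 -3.000e-02] F dock [-0.7  0.4 -2.8]
([-0.03, -0.48, 0.07], [0.0106, -0.0, 0.0062])
```

View pics/zs14.png

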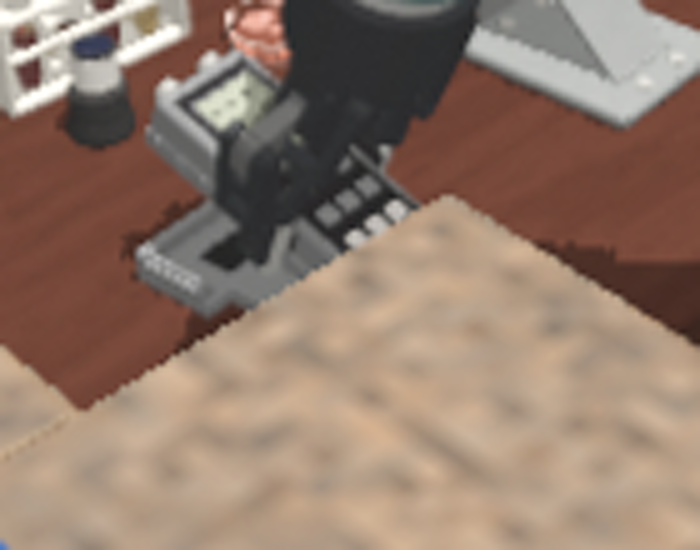

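View pics/zt14.png

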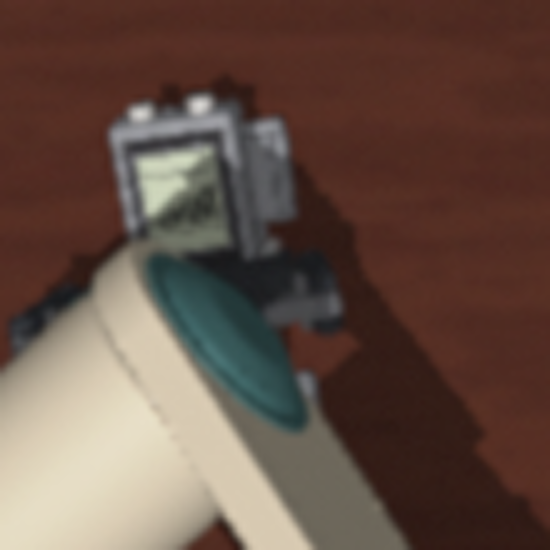

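```bash
python3 - <<'E'
from pl import *
import dk
im=cv2.imread('pics/t14.png');C=cam('top');s=state();Rm,p=pose(s)
dk.wire(im,C,.504,.347,6.8)
def L(C,im,pts):
    P=[proj(C,Rm@np.array([O[0]-q[2],O[1]-q[1],O[2]-q[0]])+p) for q in pts]; cv2.polylines(im,[np.int32(np.round(np.array(P)*16))],True,(0,165,255),1,cv2.LINE_AA,4)
F=[(.075,.027,.015),(.075,-.027,.015),(-.059,-.027,.015),(-.059,.027,.015)]
L(C,im,F);a=im[170:280,190:300];cv2.imwrite('pics/zt15.png',cv2.resize(a,None,fx=5,fy=5,interpolation=cv2.INTER_CUBIC))
im=cv2.imread('pics/s14.png');C=cam('scene');dk.wire(im,C,.504,.347,6.8);L(C,im,F)
cv2.imwrite('pics/zs15.png',cv2.resize(im[220:330,220:360],None,fx=5,fy=5,interpolation=cv2.INTER_CUBIC))
E
```

```text
(no output)
```

View pics/zt15.png

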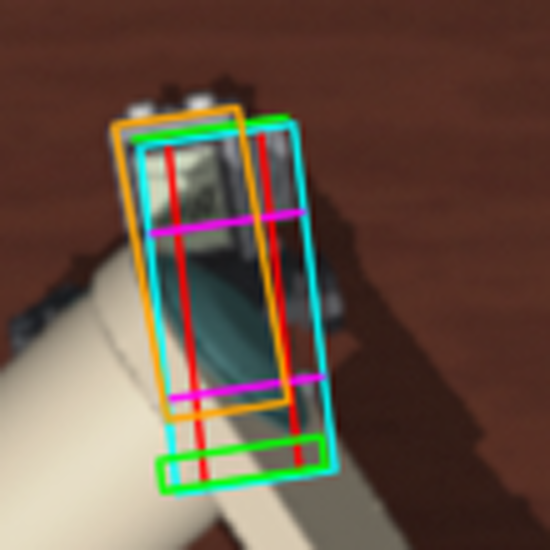

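View pics/zs15.png

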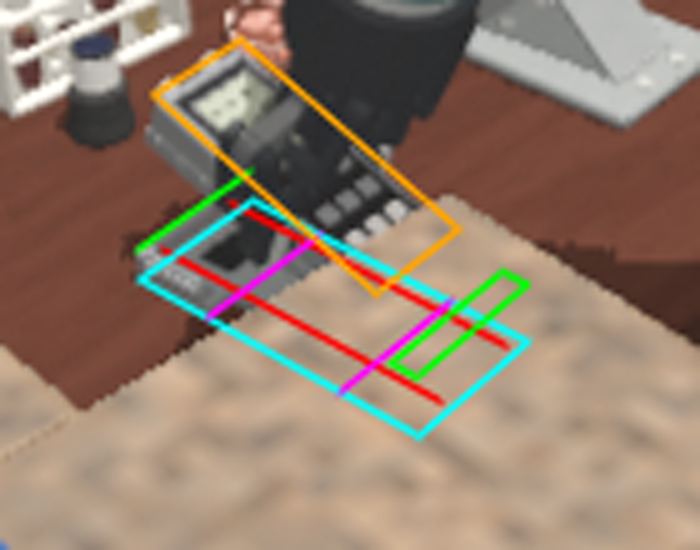

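```bash
sed -i 's/.504,.347,0/.504,.348,0/' pl.py; python3 - <<'E'
from pl import *
cur(state())
print(rel(*tgt(-.060,.003,20)))
E
```

```text
foot edge u,v,h mm [-58.1  -1.   12.4] rot [ 2.000e-02  2.048e+01 -8.000e-02] F dock [ 0.2  0.2 -3.8]
([-0.03, -0.48, 0.07], [0.0088, -0.001, 0.0053])
```

```bash
python3 -m crank '[[[0,-0.4,0,0.003,-0.001,0.002,0],[0,-0.4,0,0.006,-0.001,0.004,0],[0,-0.4,0,0.009,-0.001,0.005,0],[0,-0.4,0,0.009,-0.001,0.005,0],[0,-0.4,0,0.009,-0.001,0.005,0]]]'
python3 - <<'E'
from pl import *
cur(state());print(rel(*tgt(-.060,.000,20)))
E
```

```text
clock: 11.35
ee_pos: [0.5231, 0.3508, 0.0097]
tool_rot: [0.034, 0.818, 0.049, -0.572]
ft_force: [-0.7, 0.1, -4.3]
width: 0.0535
foot edge u,v,h mm [-60.   -0.1   2.1] rot [ 0.   20.01 -0.04] F dock [-0.7  0.2 -4.3]
([-0.01, -0.01, 0.04], [0.0019, -0.0001, 0.0007])
```

```bash
python3 -m crank '[[[0,0,0,0.0005,0,0.0002,0],[0,0,0,0.001,0,0.0004,0],[0,0,0,0.0015,0,0.0005,0],[0,0,0,0.002,0,0.0007,0],[0,0,0,0.002,0,0.0007,0]]]'
python3 - <<'E'
from pl import *
cur(state())
E
```

```text
clock: 11.85
ee_pos: [0.5234, 0.3509, 0.0081]
tool_rot: [0.034, 0.818, 0.049, -0.572]
ft_force: [-0.5, -0.4, -0.9]
width: 0.0531
foot edge u,v,h mm [-59.7  -0.    0.4] rot [ 1.000e-02  2.005e+01 -6.000e-02] F dock [-0.5 -0.3 -0.9]
```

```bash
python3 -m crank '[[[0,0,0,-0.0010,0,0.0018,0],[0,0,0,-0.0017,0,0.0038,0],[0,0,0,-0.0025,0,0.0058,0],[0,0,0,-0.0032,0,0.0078,0],[0,0,0,-0.0039,0,0.0096,0]]]'
python3 - <<'E'
from pl import *
cur(state())
E
```

```text
clock: 12.35
ee_pos: [0.5128, 0.3497, 0.0082]
tool_rot: [0.034, 0.818, 0.049, -0.572]
ft_force: [0.9, 0.6, -2.6]
width: 0.0534
foot edge u,v,h mm [-70.4  -0.    0.6] rot [-1.000e-02  2.004e+01 -6.000e-02] F dock [ 0.9  0.5 -2.6]
```

```bash
python3 -m crank '[[[0,0,0,-0.0002,0,0.0005,0],[0,0,0,-0.0003,0,0.0009,0],[0,0,0,-0.0005,0,0.0014,0],[0,0,0,-0.0006,0,0.0017,0],[0,0,0,-0.0007,0,0.0020,0]]]'
python3 - <<'E'
from pl import *
cur(state())
E
```

```text
clock: 12.85
ee_pos: [0.5114, 0.3494, 0.0084]
tool_rot: [0.034, 0.818, 0.049, -0.572]
ft_force: [5.3, 1.4, -3.3]
width: 0.0532
foot edge u,v,h mm [-71.8  -0.1   0.7] rot [ 1.00e-02  2.01e+01 -7.00e-02] F dock [ 5.4  0.8 -3.3]
```

```bash
python3 - <<'E'
from pl import *
b=pose(state())
for th in [19.5,18,16,14,12,10,8,6,4]:
    print(th,rel(*tgt(-.0750+.0145*np.sin(np.radians(th)),.0009,th),base=b))
E
```

```text
19.5 ([-0.02, -0.6, 0.06], [0.0011, -0.0, -0.0014])
18 ([-0.02, -2.1, 0.06], [0.0029, -0.0, -0.0003])
16 ([-0.02, -4.1, 0.06], [0.0053, -0.0, 0.0013])
14 ([-0.02, -6.1, 0.06], [0.0076, -0.0, 0.0029])
12 ([-0.01, -8.1, 0.06], [0.0099, -0.0, 0.0047])
10 ([-0.01, -10.1, 0.06], [0.0122, -0.0, 0.0065])
8 ([-0.01, -12.1, 0.06], [0.0144, -0.0, 0.0084])
6 ([-0.01, -14.1, 0.07], [0.0165, -0.0, 0.0104])
4 ([-0.01, -16.1, 0.07], [0.0186, -0.0, 0.0125])
```

```bash
python3 -m crank '[[[0,-0.6,0,0.0011,0,-0.0014,0],[0,-2.1,0,0.0029,0,-0.0003,0],[0,-4.1,0,0.0053,0,0.0013,0],[0,-6.1,0,0.0076,0,0.0029,0],[0,-8.1,0,0.0099,0,0.0047,0]]]'
python3 - <<'E'
from pl import *
cur(state());b=pose(state())
for th in [10,8,6,4,2]:
    print(th,rel(*tgt(-.0750+.0145*np.sin(np.radians(th)),.0009,th),base=b))
E
```

```text
clock: 13.35
ee_pos: [0.5098, 0.3493, -0.003]
tool_rot: [0.037, 0.775, 0.046, -0.63]
ft_force: [0.4, 0.2, -2.3]
width: 0.0535
foot edge u,v,h mm [-72.5  -0.    0.7] rot [-1.000e-02  1.177e+01 -6.000e-02] F dock [ 0.4  0.1 -2.3]
10 ([0.0, -1.77, 0.06], [0.0021, -0.0, 0.0008])
8 ([0.0, -3.77, 0.06], [0.0046, -0.0, 0.0024])
6 ([0.0, -5.77, 0.06], [0.007, -0.0, 0.0041])
4 ([0.0, -7.77, 0.06], [0.0093, -0.0, 0.0058])
2 ([0.01, -9.77, 0.06], [0.0117, 0.0, 0.0077])
```

```bash
python3 -m crank '[[[0,-1.8,0,0.0021,0,0.0008,0],[0,-3.8,0,0.0046,0,0.0024,0],[0,-5.8,0,0.0070,0,0.0041,0],[0,-7.8,0,0.0093,0,0.0058,0],[0,-7.8,0,0.0093,0,0.0058,0]]]'
python3 - <<'E'
from pl import *
s=state();cur(s);b=pose(s)
for th in [3,2,1,0,-.3]:
    print(th,rel(*tgt(-.0750+.0145*np.sin(np.radians(th)),.0006,th),base=b))
snap('wrist','w16.png');snap('scene','s16.png')
a=cv2.imread('pics/s16.png');cv2.imwrite('pics/zs16.png',cv2.resize(a[220:330,220:360],None,fx=5,fy=5,interpolation=cv2.INTER_CUBIC))
E
```

```text
clock: 13.85
ee_pos: [0.5063, 0.3487, -0.0135]
tool_rot: [0.04, 0.73, 0.044, -0.681]
ft_force: [0.1, -0.4, 1.3]
width: 0.0533
foot edge u,v,h mm [-73.8  -0.2   0.7] rot [ 0.02  3.99 -0.05] F dock [ 0.1 -0.4  1.3]
3 ([-0.03, -0.99, 0.05], [0.0014, -0.0002, 0.001])
2 ([-0.03, -1.99, 0.05], [0.0026, -0.0002, 0.0017])
1 ([-0.02, -2.99, 0.05], [0.0039, -0.0002, 0.0025])
0 ([-0.02, -3.99, 0.05], [0.0051, -0.0002, 0.0033])
-0.3 ([-0.02, -4.29, 0.05], [0.0055, -0.0002, 0.0036])
```

View pics/w16.png

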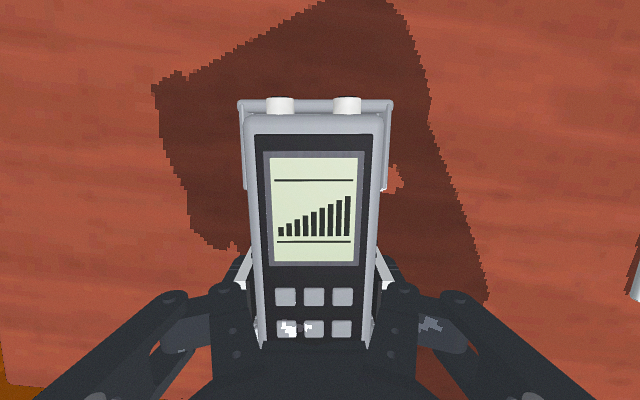

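View pics/zs16.png

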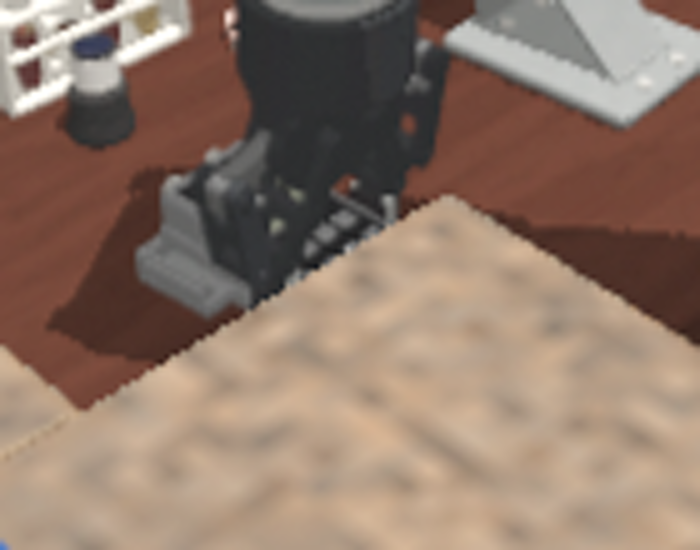

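```bash
python3 -m crank '[[[0,-1,0,0.0010,0,0.0009,0],[0,-2,0,0.0022,0,0.0016,0],[0,-3,0,0.0034,0,0.0024,0],[0,-4,0,0.0046,0,0.0032,0],[0,-4,0,0.0046,0,0.0032,0]]]'
python3 - <<'E'
from pl import *
s=state();cur(s);print(s['torque'].round(2))
E
```

```text
clock: 14.45
ee_pos: [0.5033, 0.3484, -0.0183]
tool_rot: [0.042, 0.706, 0.042, -0.706]
ft_force: [0.5, -0.8, -3.0]
width: 0.0532
foot edge u,v,h mm [-75.1  -0.2   1.1] rot [ 0.01  0.06 -0.04] F dock [ 0.4 -0.8 -3. ]
[-0.06  0.14  0.01]
```

```bash
python3 -m crank '[[[0,0,0,0.0003,0,0,0],[0,0,0,0.0006,0,0,0],[0,0,0,0.0009,0,0,0],[0,0,0,0.0012,0,0,0],[0,0,0,0.0013,0,0,0]]]'
python3 - <<'E'
from pl import *
s=state();cur(s);print(s['torque'].round(2))
E
```

```text
clock: 14.95
ee_pos: [0.5035, 0.3485, -0.0186]
tool_rot: [0.042, 0.707, 0.042, -0.705]
ft_force: [-0.1, -2.8, 3.2]
width: 0.0533
foot edge u,v,h mm [-75.   -0.1   0.7] rot [-0.01  0.16 -0.05] F dock [-0.4 -2.8  3.2]
[-0.56  0.57  0.15]
```

```bash
python3 -m crank '[[[0,-0.1,0,-0.0002,0.0003,0,0],[0,-0.2,0,-0.0002,0.0006,0.0002,0],[0,-0.3,0,0,0.0008,0.0003,0],[0,-0.4,0,0,0.0008,0.0003,0],[0,-0.4,0,0,0.0008,0.0003,0]]]'
python3 - <<'E'
from pl import *
s=state();cur(s);print(s['torque'].round(2))
E
```

```text
clock: 15.45
ee_pos: [0.5033, 0.3484, -0.0188]
tool_rot: [-0.041, -0.704, -0.043, 0.707]
ft_force: [-1.4, 4.9, 3.4]
width: 0.0531
foot edge u,v,h mm [-75.   -0.2   1. ] rot [-0.01 -0.22 -0.12] F dock [-0.8  5.   3.4]
[ 0.35  0.27 -0.11]
```

```bash
python3 -m crank '[[[0,0,0,0,-0.0005,0,0],[0,0,0,0,-0.0005,0,0],[0,0,0,0,-0.0005,0,65],[0,0,0,0,-0.0005,0,68],[0,0,0,0,-0.0005,0,70]]]'
python3 - <<'E'
from pl import *
s=state();cur(s);print(s['torque'].round(2),s['width'])
snap('wrist','w17.png')
E
```

```text
clock: 15.95
ee_pos: [0.5028, 0.3477, -0.0199]
tool_rot: [-0.042, -0.704, -0.042, 0.708]
ft_force: [-0.0, 0.6, 0.6]
width: 0.0598
foot edge u,v,h mm [-75.5  -0.8   0. ] rot [ 0.   -0.32 -0.01] F dock [0.  0.6 0.6]
[-0.01  0.   -0.03] 0.05975304173970372
```

View pics/w17.png

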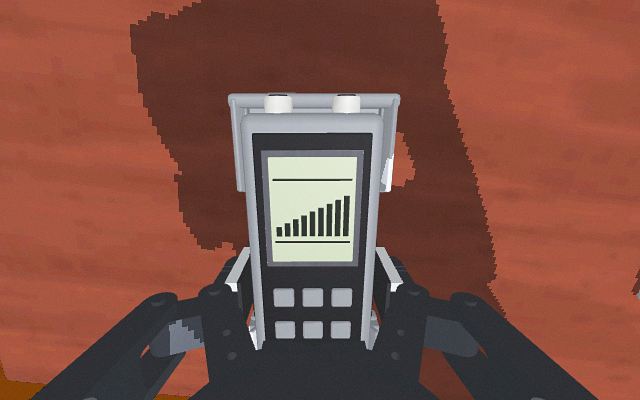

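```bash
python3 -m crank '[[[0,0,0,0,0,0,90],[0,0,0,-0.005,0,0,90],[0,0,0,-0.025,0,0,90],[0,0,0,-0.055,0,0,100],[0,0,0,-0.09,0,0,100]]]'
python3 -m crank '[[[0,0,0,-0.03,0,0.02,100],[0,0,0,-0.06,0,0.04,100],[0,0,0,-0.08,0,0.05,100],[0,0,0,-0.08,0,0.05,100],[0,0,0,-0.08,0,0.05,100]]]'
python3 - <<'E'
from pl import *
import dk
s=state();C=cam('wrist',s)
snap('wrist','w18.png');snap('scene','s18.png');snap('top','t18.png')
for t,z in [('meter_center',.023),('dock_lip',.0275),('meter_foot',.016)]:
    snap('wrist','w18.png') if 0 else None
    m=mark_of(t,'wrist')
    if m: print(t,m[0],atz(C,m[0]['position'],z))
im=cv2.imread('pics/w18.png');dk.wire(im,C,.504,.347,6.8);cv2.imwrite('pics/w18o.png',im)
a=cv2.imread('pics/s18.png');cv2.imwrite('pics/zs18.png',cv2.resize(a[200:310,220:380],None,fx=5,fy=5,interpolation=cv2.INTER_CUBIC))
E
```

```text
clock: 16.5
ee_pos: [0.5028, 0.3477, 0.071]
tool_rot: [-0.042, -0.703, -0.042, 0.708]
ft_force: [-0.4, 0.8, 0.4]
width: 0.0853
clock: 17.0
ee_pos: [0.4543, 0.3422, 0.1509]
tool_rot: [-0.042, -0.704, -0.042, 0.707]
ft_force: [0.6, -0.3, -0.2]
width: 0.0857
meter_center {'position': [314.1, 139.5], 'conf': 0.78} [0.50709623 0.34739162 0.023     ]
dock_lip {'position': [311.5, 210.9], 'conf': 0.56} [0.43268708 0.34120645 0.0275    ]
meter_foot {'position': [312.9, 209.4], 'conf': 0.57} [0.43075477 0.3394952  0.016     ]
```

View pics/w18.png

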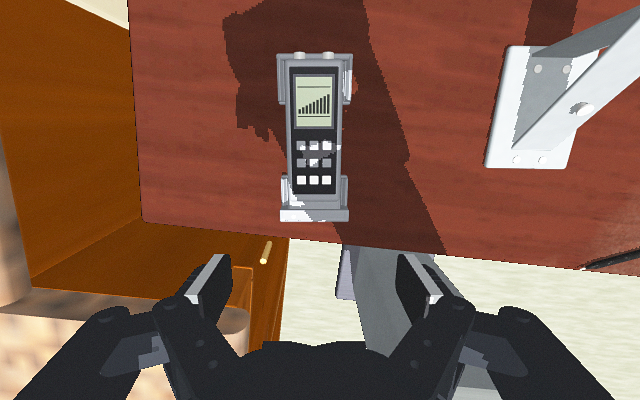

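View pics/w18o.png

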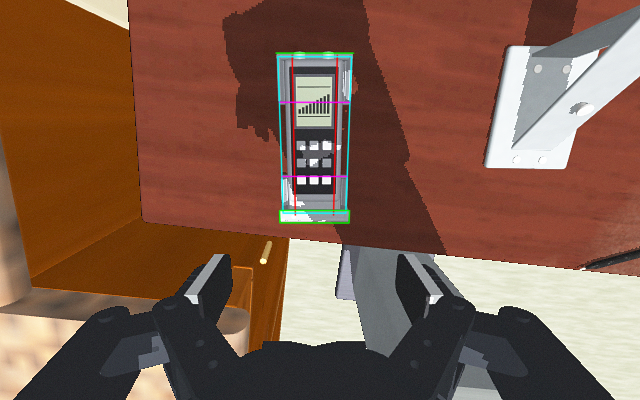

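View pics/zs18.png

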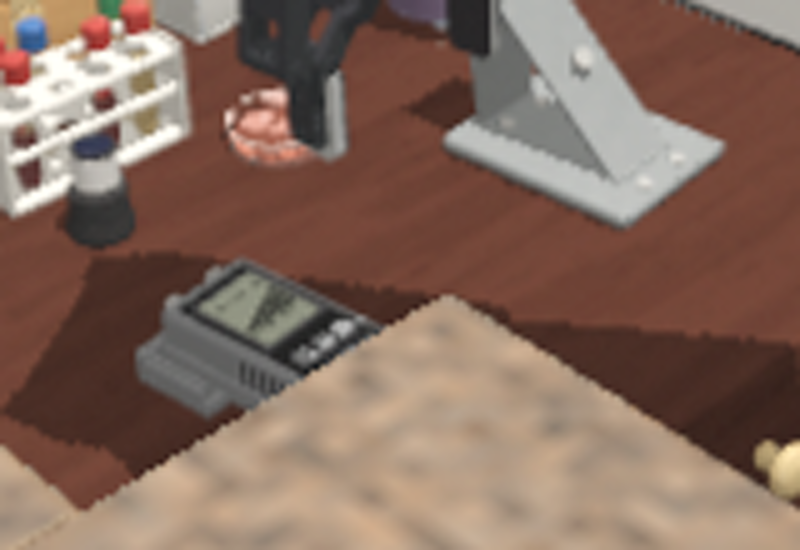

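```bash
python3 - <<'E'
import cv2
a=cv2.imread('pics/w18.png');cv2.imwrite('pics/zw18.png',cv2.resize(a[45:225,265:365],None,fx=5,fy=3.3,interpolation=cv2.INTER_CUBIC))
E
```

```text
(no output)
```

View pics/zw18.png

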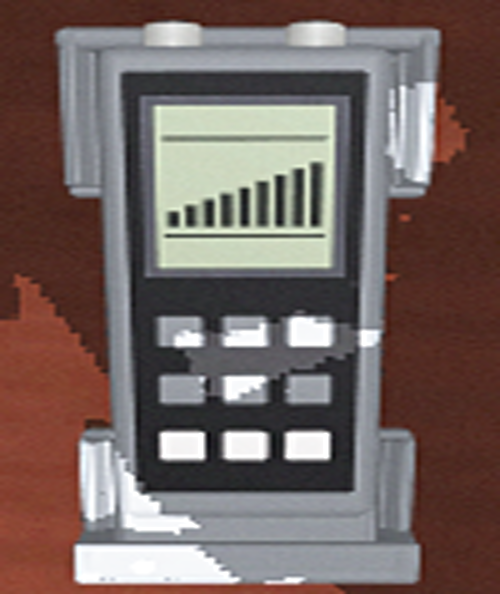

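```bash
python3 - <<'E'
from pl import *
s=state();C=cam('wrist',s);im=cv2.imread('pics/w18.png')
M=R.from_euler('z',6.8,degrees=True).as_matrix();c=.0015
def f(z1,z2,col):
    P=[proj(C,M@np.array(q)+[.504,.347,0]) for q in [(.0735,.0255,z2),(.0735,-.0255,z2),(-.0575,-.0255,z1),(-.0575,.0255,z1)]]
    cv2.polylines(im,[np.int32(np.round(np.array(P)*16))],True,col,1,cv2.LINE_AA,4)
f(.038,.038,(0,255,0));f(.038,.046,(0,0,255))
cv2.imwrite('pics/zw19.png',cv2.resize(im[45:225,265:365],None,fx=5,fy=3.3,interpolation=cv2.INTER_CUBIC))
E
```

```text
(no output)
```

View pics/zw19.png

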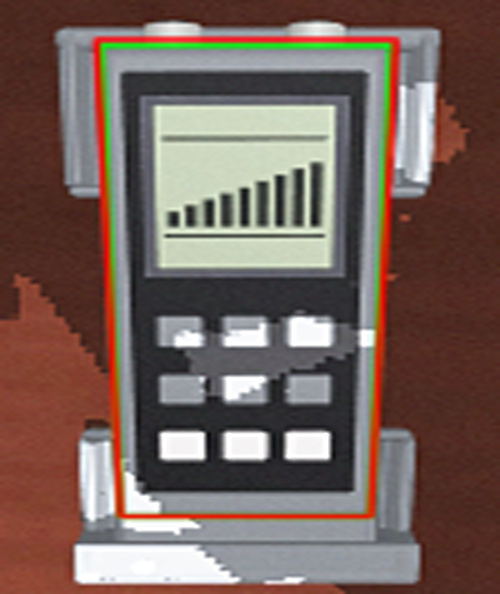

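```bash
python3 - <<'E'
from rig import *
s=state();print(s['clock'],s['ft_force'],abs(s['qd']).max());print(hand_in())
E
```

```text
17.3 [ 0.21121607 -0.44395839 -0.26137994] 0.007267889006891038
the job is handed in; nothing more can be done
None
```

The meter is in the charging dock, face up. I handed the job in at 17.3 s with the gripper open and clear. I slid the meter about 18 mm up the slope and lifted it off the studs. In the dock I put the tongue under the lip at 20°, then levelled it onto the floor and released it.

- **Last checks:** in the wrist picture, a level, seated meter's outline fits to about a pixel. The tongue is under the lip, and the meter sits between the rails, aligned with the dock. Contact forces during the docking stayed under about 7 N. The petri dish and eyepiece show undisturbed in the last pictures; I did not take a separate check picture of the jar and pen.
- **Failed first grasp:** the first close missed. The real fingertips were about 30 mm short of where the tool description puts them, so the fingers shut across the meter's face at about 25 N. I backed off, went deeper and gripped it properly.
- **Disagreements:**
  - The top and wrist cameras differed by about 2 mm on the dock's sideways position. The final pose agreed with the wrist camera.
  - The network's last mark for the meter's middle was 3 mm further along the dock than my outline fit. I trusted the outline fit and the earlier touch on the dock's end wall.
- **Not tested:** I did not press down on the meter to confirm it was fully seated.

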